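Draw the transformer carrier out of the cooling dock with the hook

TASK

Two small carrier trays are parked side by side in the cooling dock. They are still hot, so keep the gripper's fingers off them: pick up the hook tool by its wooden handle, lower its tip into the pull ring of the tray that carries the transformer, and drag that tray out until it is wholly clear of the dock rails. Then unhook the tool, set it down on the bench clear of the tray, and leave the heatsink tray where it is.

Things in the scene. Friction and masses are not known exactly. Their poses are not given: they have to be found in the camera images.
- hook_grip (a point): centre of the hook tool's wooden handle (76 mm long in x, 20 wide in y, 36 high), 18 mm above its flat underside, on which it stands on the bench; grip across the 20 mm from above. x points along the tool to the hook, z up. A 6 mm steel shank leaves the +x end 25 mm above the underside and bends straight down, 80 mm from the handle's centre, into the hook tip. About 0.12 kg.
- hook_tip (a point): lower end of the 6 mm thick down-turned hook tip: 80 mm ahead (+x) of the handle's centre, in its middle plane, 1.5 mm above the level of the handle's underside, so that it almost touches the bench while the handle stands on it. Axes as for hook_grip.
- carrier_transformer: loose aluminium tray 70 (x) x 60 (y) mm, rim 12 mm, with a fixed transformer (dark block, yellow winding, top 41 mm up); about 0.3 kg, slides on the bench. Origin: centre of its underside; x into the dock, z up. A flat steel pull ring sticks out in front: centre x = -52 mm, y = 0, hole 27 mm, outer diameter 39 mm, wire 7 to 13 mm above the bench, open down to the bench.
- carrier_heatsink: the other tray, same shape and ring, with a fixed silver finned heatsink; about 0.24 kg. Origin and axes as for the transformer tray. Either tray may be in either lane.
- dock: fixed dock, no floor or roof: three aluminium rails 24 mm high, 11 wide, x = -38 to +38 mm, at y = -78, 0, +78 mm, and a black back stop 34 mm high. Origin on the bench at the middle of the middle rail; x to the back stop, z up. Trays stand at y = -39 and +39, x about 0, rings in front, and leave towards -x; a tray is clear when its origin is beyond x = -73 mm.

How it is judged:
By the outcome, as a careful person would: the job done as asked, in the order asked, and still so for the second after the job is handed in, with the robot touching nothing.
It also fails if it takes over 46 s, if anything falls off the work surface, if the arm or the gripper's body presses on something with over 40 N, if the wrist force passes 120 N, or if a joint passes its speed limit or range.

ROBOT

A 7-joint arm with a two-finger parallel gripper is mounted at the origin on a cart in front of the work surface, level with it; the furniture and walls round the work are solid. World frame = base frame: x ahead of the robot, y to its left, z up, the work surface at z = 0. Lengths are in mm, angles in degrees, forces in N, time in s.
With the tool pointing down it reaches from about 425 to 1025 mm from the base axis. Payload 9.4 kg.
Tool frame: the origin (TCP) lies midway between the tips of the shut fingers; the grasp point (between the pads) lies 19 mm behind it; z points along the fingers, y is the direction in which the jaws open and shut (so a half turn about z gives the same grasp; the last joint's range is limited). The gripper opens to 93 mm and grips with 3 to 60 N. Pads are 15 mm wide; open, the fingers measure 128 mm over their backs; the gripper's body (75 mm by 188 mm) begins 65 mm behind the grasp point.
Start: joints at [-69.024, 34.337, -0.143, 91.639, 0.103, 54.024, -4.572], TCP at [310.646, 655.075, 218.618] pointing down, gripper open.
Joint ranges: [-147.43, 147.43], [-19.82, 112.94], [-74.19, 73.91], [6.32, 146.72], [-59.91, 239.91], [6.04, 106.73], [-150.56, 150.56]. Speed limits (degrees/s): [127.2, 127.2, 172.46, 172.46, 180, 180, 180].

INTERFACE

Orientations are given as [roll, pitch, yaw] about the fixed x, y, z axes, in that order (R = Rz(yaw) Ry(pitch) Rx(roll)).
In Python, from station import robot gives the robot as it stands. The module is installed in compiled form; this text tells all that it offers.
- The arm moves only by the tool move_arm, never from a script. Its argument "increments" is a list of rows, each an object with "hand": the finger opening in cm, from 0 to 9.3; "offset": the shift along the world's x, y, z in cm, a list of three; "rotation": the turn, a rotation vector about the world's x, y, z in degrees, a list of three. In form: [{"hand": hand, "offset": [dx, dy, dz], "rotation": [rx, ry, rz]}, ...]. A call has 1 to 20 rows; each row shifts and turns the commanded pose from where the row before left it; what a row does not reach is not made up. A row lasts 1/12 s, in which the tool goes at most 41.7 mm and 7.16 degrees, less where a joint would pass 70% of its speed; a pose out of reach is approached as far as the arm can. A call is refused whole if a number of a shift passes 4.17 or a number of a turn 7.16, either way. A call with a gripper value outside its range is refused whole. The fingers move at their own pace and stop on an object; "squeeze" is the grip in N (left out, the last holds). Time passes only in rows, so rows that do not move let the fingers close. It gives the time, the measured TCP pose, the force and the opening at its end, in the units of the state.
- robot.read_state(): the state, without advancing time (a new reading comes with each control period).
- robot.camera(name): name is "side" or "top" or "wrist"; returns the picture (400x640x3 uint8, blue, green, red); there is no depth.
- robot.camera_info(name): a dict with "fx", "fy", "cx", "cy" (pixels), "R" (3x3) and "t" (3): a world point X has camera coordinates R X + t. Camera axes: x right, y down, z forward; pixel columns grow to the right and rows downward; lengths in mm; the calibration is good to about 2 mm. A picture is of the moment at which its call begins: read the wrist's pose just before it. camera_info takes no time and is no camera call; for the wrist camera it gives the pose at the moment of the call.
- robot.sign_off(): hands the job in, once; it reports no verdict.
The state is a dict: "t": time; "joints": joint angles; "joint_vel": joint speeds; "joint_efforts": joint torques, N m; "position": TCP position; "tcp_rot": TCP orientation; "force": force on the tool from outside, world axes, zero at the start; "torque": the same for the moment, N m; "gripper_width": opening from 0.0 (shut) to 1.0 (fully open).
Only numpy, scipy, OpenCV 4.12 (cv2) and the standard library are available. Lean on these libraries where they do the work, as an engineer would, in place of code of your own. Each camera call takes 0.05 s, during which the arm holds its last target.

## Working session

There is one attempt and no reset: what is moved stays moved. The work goes in short steps, Python scripts to look and compute and a tool call to move; the robot and the scene stay as the last step left them, time stands still between calls to the robot, and variables do not carry over. Pictures are saved under pics/ and viewed, and the job is handed in when it is done.

Besides the shell and the picture viewer there is one more tool, called as name([rows], argument=value, ...), one row to a line, values as JSON. move_arm: Moves the arm, as the interface text tells. Its arguments: {"type":"object","properties":{"increments":{"type":"array"},"squeeze":{"type":"number"}},"required":["increments"]}

```bash
mkdir -p pics
python3 - <<'E'
from station import robot
import cv2
s=robot.read_state();print(s)
for n in("top","side"):
    cv2.imwrite(f"pics/{n}0.png",robot.camera(n)); i=robot.camera_info(n); print(n,i)
E
```

```text
{'t': 0.0, 'joints': array([-69.02242617,  34.38341423,  -0.14614532,  91.680502  ,
         0.10213498,  54.02371754,  -4.5708154 ]), 'joint_vel': array([-0.06378352, -0.0148861 , -0.00015044,  0.03392302, -0.08127564,
        0.08703832,  0.04566484]), 'joint_efforts': array([-2.15052132e-03, -7.65062928e+01,  1.49622705e+00, -2.52360946e+01,
       -5.25536109e-02,  1.67521380e-02,  9.72853150e-05]), 'position': array([310.45908122, 654.62612226, 217.77643217]), 'tcp_rot': array([-1.79912777e+02,  7.00289223e-03,  1.54632352e+02]), 'force': array([-0.420142  , -0.11255739, -0.09532573]), 'torque': array([ 0.00555669,  0.03368713, -0.04930601]), 'gripper_width': 0.9978781294689405}
top {'fx': 484.2121532070174, 'fy': 484.2121532070174, 'cx': 325.1807861080003, 'cy': 201.86205523661823, 'R': array([[-0.00106922, -0.99998994, -0.00435552],
       [-0.99508531,  0.00149522, -0.09901006],
       [ 0.09901557,  0.00422825, -0.9950769 ]]), 't': array([352.02128532, 477.06597195, 832.22859968])}
side {'fx': 408.6583910712694, 'fy': 408.6583910712694, 'cx': 317.23569527078655, 'cy': 200.07095344304506, 'R': array([[ 0.97016521, -0.24182678,  0.01729973],
       [-0.10076484, -0.46709241, -0.87844813],
       [ 0.22051286,  0.85049661, -0.47752444]]), 't': array([-390.46977201,  258.39369175,  448.43099368])}
```

View pics/top0.png

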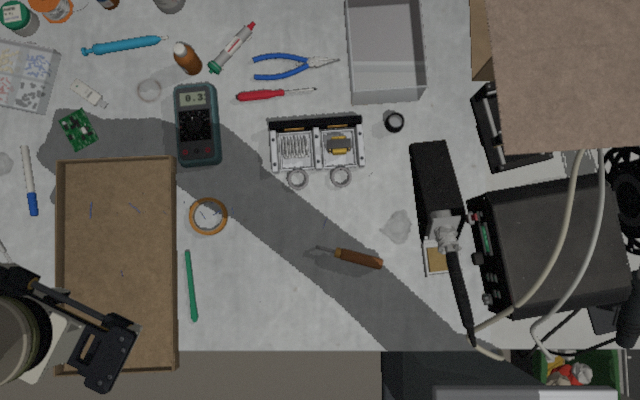

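View pics/side0.png

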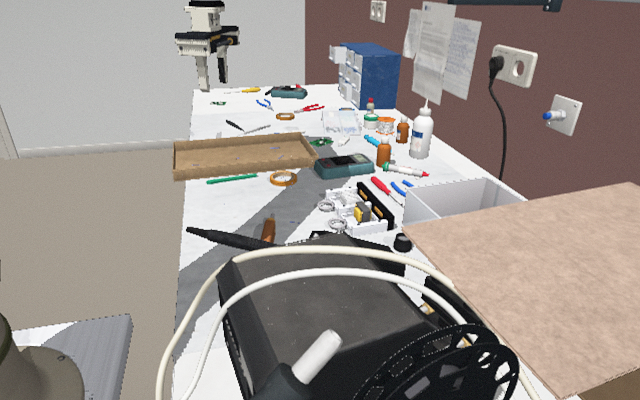

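The top view shows the dock at about (317,143). The transformer (yellow) is in the right lane at (338,145) with its ring at (341,178), and the heatsink is in the left lane. The hook handle is at about (360,258), with its tip towards (317,250).

Run:
```python
import cv2
im=cv2.imread("pics/top0.png")
c=im[100:280,255:405]
cv2.imwrite("pics/topz.png",cv2.resize(c[:100],None,fx=5,fy=5,interpolation=cv2.INTER_CUBIC))
cv2.imwrite("pics/topz2.png",cv2.resize(c[130:],None,fx=5,fy=5,interpolation=cv2.INTER_CUBIC))
```

```text
(no output)
```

View pics/topz.png

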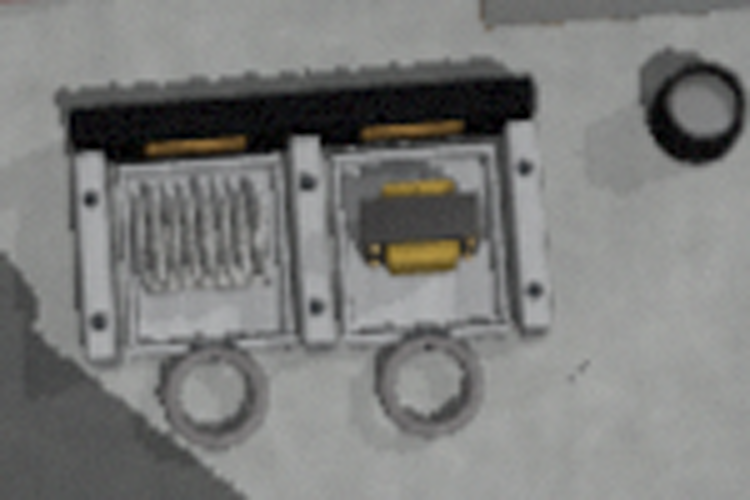

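View pics/topz2.png

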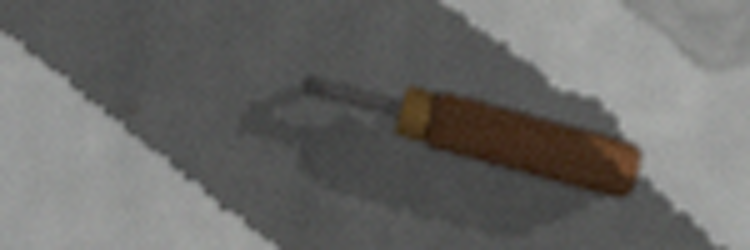

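```bash
cat > h.py <<'E'
import numpy as np
from station import robot
def ray(name,uv,z,info=None):
    i=info or robot.camera_info(name);R=np.array(i["R"]);t=np.array(i["t"])
    d=R.T@np.array([(uv[0]-i["cx"])/i["fx"],(uv[1]-i["cy"])/i["fy"],1]);c=-R.T@t
    return c+d*(z-c[2])/d[2]
E
python3 - <<'E'
from h import *
np.set_printoptions(precision=1,suppress=True)
f=lambda X,Y,y0=100:((X+.5)/5-.5+255,(Y+.5)/5-.5+y0)
P={}
for n,x,y,z,y0 in [("ringH",214,393,13,100),("ringT",430,384,13,100),("L1",91,199,24,100),("L2",99,321,24,100),("M1",308,182,24,100),("M2",317,307,24,100),("R1",525,167,24,100),("R2",535,289,24,100),("hand_front",402,112,36,230),("hand_front18",402,112,28,230),("hand_back",634,168,36,230),("bend",310,86,28,230)]:
    P[n]=ray("top",f(x,y,y0),z);print(n,P[n])
d=P["M1"]-P["M2"];print("dockyaw",np.degrees(np.arctan2(d[1],d[0])),np.linalg.norm(d))
d=P["L1"]-P["R1"];print("y axis",np.degrees(np.arctan2(d[1],d[0]))-90,np.linalg.norm(d))
d=P["ringH"]-P["ringT"];print("rings",np.degrees(np.arctan2(d[1],d[0]))-90,np.linalg.norm(d))
d=P["bend"]-P["hand_back"];print("tool",np.degrees(np.arctan2(d[1],d[0])),np.linalg.norm(d))
d=P["hand_front"]-P["hand_back"];print("tool",np.degrees(np.arctan2(d[1],d[0])),np.linalg.norm(d))
E
```

```text
ringH [521.6 401.5  13. ]
ringT [524.7 323.6  13. ]
L1 [590.3 445.3  24. ]
L2 [546. 442.  24.]
M1 [596.4 367.4  24. ]
M2 [550.9 364.2  24. ]
R1 [601.7 289.5  24. ]
R2 [557.3 286.3  24. ]
hand_front [389.3 334.5  36. ]
hand_front18 [389.3 334.4  28. ]
hand_back [370.  254.6  36. ]
bend [398.3 366.5  28. ]
dockyaw 4.086232035081415 45.58945419573514
y axis 4.175225530988811 156.18119578728
rings 2.310954754595599 77.92091863324625
tool 75.79562292831787 115.63569457926185
tool 76.43137142988448 82.15808398762327
```

move_arm([
  {"hand": 9.3,"offset": [0.43,-2.28,-0.4],"rotation": [0,0,-4.9]},
  {"hand": 9.3,"offset": [0.43,-2.28,-0.4],"rotation": [0,0,-4.9]},
  {"hand": 9.3,"offset": [0.43,-2.28,-0.4],"rotation": [0,0,-4.9]},
  {"hand": 9.3,"offset": [0.43,-2.28,-0.4],"rotation": [0,0,-4.9]},
  {"hand": 9.3,"offset": [0.43,-2.28,-0.4],"rotation": [0,0,-4.9]},
  {"hand": 9.3,"offset": [0.43,-2.28,-0.4],"rotation": [0,0,-4.9]},
  {"hand": 9.3,"offset": [0.43,-2.28,-0.4],"rotation": [0,0,-4.9]},
  {"hand": 9.3,"offset": [0.43,-2.28,-0.4],"rotation": [0,0,-4.9]},
  {"hand": 9.3,"offset": [0.43,-2.28,-0.4],"rotation": [0,0,-4.9]},
  {"hand": 9.3,"offset": [0.43,-2.28,-0.4],"rotation": [0,0,-4.9]},
  {"hand": 9.3,"offset": [0.43,-2.28,-0.4],"rotation": [0,0,-4.9]},
  {"hand": 9.3,"offset": [0.43,-2.28,-0.4],"rotation": [0,0,-4.9]},
  {"hand": 9.3,"offset": [0.43,-2.28,-0.4],"rotation": [0,0,-4.9]},
  {"hand": 9.3,"offset": [0.43,-2.28,-0.4],"rotation": [0,0,-4.9]},
  {"hand": 9.3,"offset": [0.43,-2.28,-0.4],"rotation": [0,0,-4.9]},
  {"hand": 9.3,"offset": [0.43,-2.28,-0.4],"rotation": [0,0,-4.9]},
  {"hand": 9.3,"offset": [0,0,0],"rotation": [0,0,0]},
  {"hand": 9.3,"offset": [0,0,0],"rotation": [0,0,0]},
], squeeze=35)

```text
t: 1.6
position: [379.5, 289.2, 154.5]
tcp_rot: [-180.0, 0.0, 76.1]
force: [-0.5, 0.1, 0.5]
gripper_width: 1.004
```

Run:
```python
from h import *
import cv2
s=robot.read_state();print(s["joints"],s["position"],s["tcp_rot"],s["force"])
print(robot.camera_info("wrist"))
cv2.imwrite("pics/w1.png",robot.camera("wrist"))
```

```text
[-58.57677927  24.30963207  19.78601971 127.96816648 -16.13493636
  30.03772118 -40.21061444] [379.5106445  289.2421073  154.50105368] [-1.79984739e+02  4.54212289e-02  7.61479496e+01] [-0.50584452  0.09959726  0.47438177]
{'fx': 281.02027213015475, 'fy': 281.02027213015475, 'cx': 322.29207447671035, 'cy': 203.90140690222404, 'R': array([[ 9.71030020e-01, -2.38955681e-01, -9.39463261e-04],
       [-2.30983102e-01, -9.39625001e-01,  2.52490921e-01],
       [-6.12168831e-02, -2.44959264e-01, -9.67598808e-01]]), 't': array([-299.62694104,  345.8160549 ,  421.52472123])}
```

View pics/w1.png

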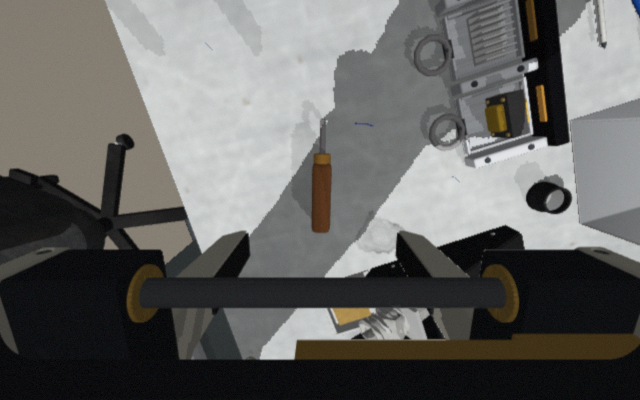

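The wrist view shows the handle from (322,154) to (321,232), the shank bend at (323,121) and the transformer ring at (447,130). I'll measure them by ray casts.

Run:
```python
from h import *
import cv2
np.set_printoptions(precision=1,suppress=True)
im=cv2.imread("pics/w1.png")
hsv=cv2.cvtColor(im[100:245,270:370],cv2.COLOR_BGR2HSV)
m=cv2.inRange(hsv,(3,110,40),(25,255,255))
c=max(cv2.findContours(m,0,1)[0],key=cv2.contourArea)
r=cv2.minAreaRect(c);b=cv2.boxPoints(r)+[270,100];print(b)
for p in b: print(ray("wrist",p,18),ray("wrist",p,36))
print("bend",ray("wrist",(323,121),28),"ring",ray("wrist",(447,130),13))
cv2.imwrite("pics/w1z.png",cv2.resize(im[90:245,280:470],None,fx=4,fy=4,interpolation=cv2.INTER_CUBIC)[:600])
```

```text
[[310.7 230.9]
 [313.2 153.5]
 [331.  154.1]
 [328.5 231.5]]
[357.2 253.6  18. ] [359.5 259.8  36. ]
[381.3 337.4  18. ] [382.2 338.6  36. ]
[399.5 332.4  18. ] [399.3 333.9  36. ]
[376.7 248.1  18. ] [377.9 254.6  36. ]
bend [399.2 366.8  28. ] ring [524.6 327.4  13. ]
```

View pics/w1z.png

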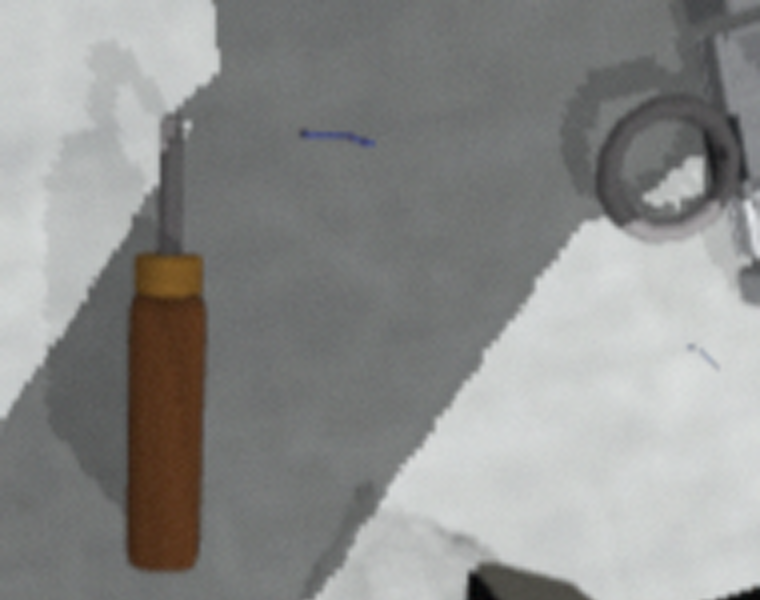

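move_arm([
  {"hand": 6,"offset": [0,0.2,-2.5],"rotation": [0,0,-1]},
  {"hand": 6,"offset": [0,0,-2.5],"rotation": [0,0,0]},
  {"hand": 6,"offset": [0,0,-2.5],"rotation": [0,0,0]},
  {"hand": 6,"offset": [0,0,-2.5],"rotation": [0,0,0]},
  {"hand": 6,"offset": [0,0,-2],"rotation": [0,0,0]},
  {"hand": 6,"offset": [0,0,-1.5],"rotation": [0,0,0]},
  {"hand": 6,"offset": [0,0,-1.0],"rotation": [0,0,0]},
  {"hand": 6,"offset": [0,0,-0.5],"rotation": [0,0,0]},
  {"hand": 6,"offset": [0,0,0],"rotation": [0,0,0]},
  {"hand": 6,"offset": [0,0,0],"rotation": [0,0,0]},
])

```text
t: 2.48
position: [379.5, 292.7, 4.9]
tcp_rot: [-180.0, -0.0, 75.3]
force: [0.1, 0.3, -0.5]
gripper_width: 0.645
```

Run:
```python
from h import *
import cv2
cv2.imwrite("pics/w2.png",robot.camera("wrist"))
```

```text
(no output)
```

View pics/w2.png

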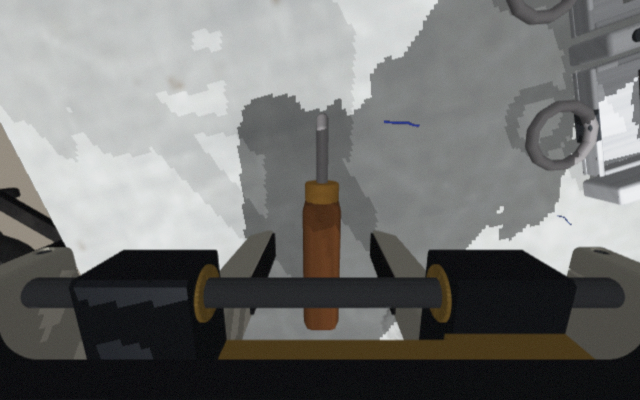

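The fingers straddle the handle, which spans columns 303–340 and is centred between them. Closing.

move_arm([
  {"hand": 0.5,"offset": [0,0,0],"rotation": [0,0,0]},
  {"hand": 0.5,"offset": [0,0,0],"rotation": [0,0,0]},
  {"hand": 0.5,"offset": [0,0,0],"rotation": [0,0,0]},
  {"hand": 0.5,"offset": [0,0,0],"rotation": [0,0,0]},
  {"hand": 0.5,"offset": [0,0,0],"rotation": [0,0,0]},
  {"hand": 0.5,"offset": [0,0,0],"rotation": [0,0,0]},
  {"hand": 0.5,"offset": [0,0,0],"rotation": [0,0,0]},
  {"hand": 0.5,"offset": [0,0,0],"rotation": [0,0,0]},
], squeeze=35)

```text
t: 3.2
position: [379.4, 292.3, 4.7]
tcp_rot: [-180.0, -0.0, 75.2]
force: [0.1, 1.1, 1.5]
gripper_width: 0.216
```

move_arm([
  {"hand": 0.5,"offset": [0,0,1],"rotation": [0,0,0]},
  {"hand": 0.5,"offset": [0,0,1.5],"rotation": [0,0,0]},
  {"hand": 0.5,"offset": [0,0,1.5],"rotation": [0,0,0]},
  {"hand": 0.5,"offset": [0,0,1],"rotation": [0,0,0]},
  {"hand": 0.5,"offset": [0.57,0.2,0],"rotation": [0,0,-5.75]},
  {"hand": 0.5,"offset": [0.57,0.2,0],"rotation": [0,0,-5.75]},
  {"hand": 0.5,"offset": [0.57,0.2,0],"rotation": [0,0,-5.75]},
  {"hand": 0.5,"offset": [0.57,0.2,0],"rotation": [0,0,-5.75]},
  {"hand": 0.5,"offset": [0.57,0.2,0],"rotation": [0,0,-5.75]},
  {"hand": 0.5,"offset": [0.57,0.2,0],"rotation": [0,0,-5.75]},
  {"hand": 0.5,"offset": [0.57,0.2,0],"rotation": [0,0,-5.75]},
  {"hand": 0.5,"offset": [0.57,0.2,0],"rotation": [0,0,-5.75]},
  {"hand": 0.5,"offset": [0.57,0.2,0],"rotation": [0,0,-5.75]},
  {"hand": 0.5,"offset": [0.57,0.2,0],"rotation": [0,0,-5.75]},
  {"hand": 0.5,"offset": [0.57,0.2,0],"rotation": [0,0,-5.75]},
  {"hand": 0.5,"offset": [0.57,0.2,0],"rotation": [0,0,-5.75]},
  {"hand": 0.5,"offset": [0,0,0],"rotation": [0,0,0]},
  {"hand": 0.5,"offset": [0,0,0],"rotation": [0,0,0]},
])

```text
t: 4.7
position: [447.6, 316.3, 54.9]
tcp_rot: [180.0, 0.0, 6.4]
force: [-0.3, -0.2, -0.9]
gripper_width: 0.212
```

Run:
```python
from h import *
import cv2
s=robot.read_state();print(s["joints"],s["position"],s["tcp_rot"])
w=robot.camera("wrist");t=robot.camera("top")
cv2.imwrite("pics/w3.png",w)
cv2.imwrite("pics/w3z.png",cv2.resize(w[0:200,220:420],None,fx=3,fy=3,interpolation=cv2.INTER_CUBIC))
cv2.imwrite("pics/t3z.png",cv2.resize(t[110:230,270:420],None,fx=5,fy=5,interpolation=cv2.INTER_CUBIC))
```

```text
[-61.99033451  40.63167382  31.75260803 123.48564263 -46.27947197
  28.29817112 -77.76763575] [447.57085697 316.34281677  54.85545026] [1.79989930e+02 7.52338473e-03 6.42368005e+00]
```

View pics/w3z.png

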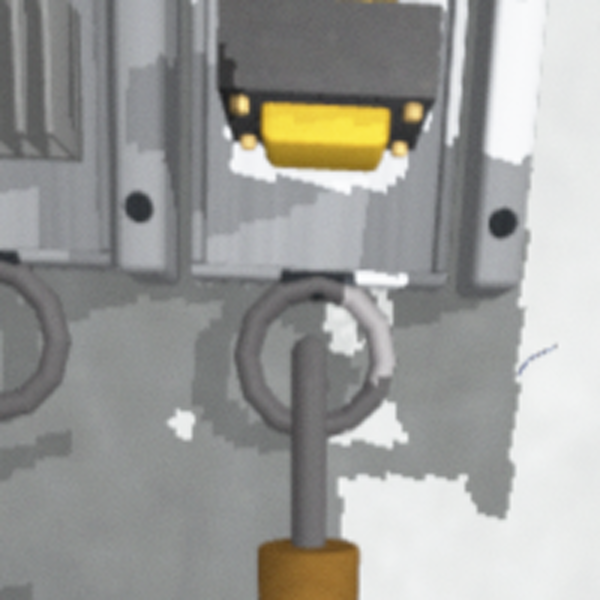

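View pics/t3z.png

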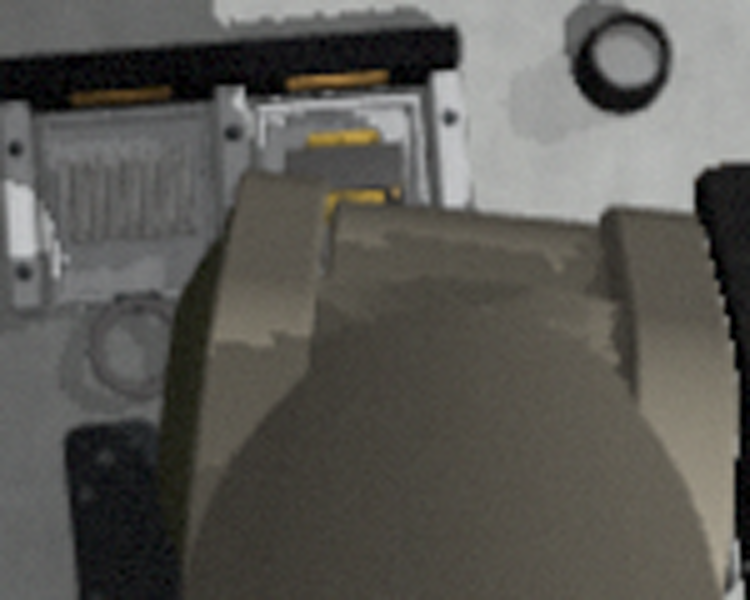

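The wrist view shows the shank bend at about (323,114) and the ring centre at about (325,119). They differ in height, so I'll compare them by rays.

Run:
```python
from h import *
np.set_printoptions(precision=1,suppress=True)
g=lambda x,y:(220+(x-1)/3,(y-1)/3)
for p in[(309,336),(309,342)]: print("bend",ray("wrist",g(*p),78),ray("wrist",g(*p),75))
for p,z in[((316,355),12),((316,437),10),((237,350),10),((394,358),10),((316,272),10),((139,207),24),((502,222),24)]: print("ring",ray("wrist",g(*p),z))
s=robot.read_state()["position"];y=np.radians(6.2);print("pred tip",s[:2]+77*np.array([np.cos(y),np.sin(y)]),s[:2]+80*np.array([np.cos(y),np.sin(y)]))
```

```text
bend [525.5 324.6  78. ] [525.7 324.6  75. ]
bend [524.6 324.4  78. ] [524.8 324.5  75. ]
ring [525.5 322.8  12. ]
ring [506.5 320.6  10. ]
ring [524.6 341.7  10. ]
ring [527.  304.2  10. ]
ring [544.  324.9  10. ]
ring [550.9 364.   24. ]
ring [556.7 286.3  24. ]
pred tip [523.8 324.5] [526.8 324.8]
```

move_arm([
  {"hand": 0.5,"offset": [0,-0.15,-0.8],"rotation": [0,0,0]},
  {"hand": 0.5,"offset": [0,0,-0.8],"rotation": [0,0,0]},
  {"hand": 0.5,"offset": [0,0,-0.8],"rotation": [0,0,0]},
  {"hand": 0.5,"offset": [0,0,-0.8],"rotation": [0,0,0]},
  {"hand": 0.5,"offset": [0,0,-0.8],"rotation": [0,0,0]},
  {"hand": 0.5,"offset": [0,0,-0.5],"rotation": [0,0,0]},
  {"hand": 0.5,"offset": [0,0,-0.35],"rotation": [0,0,0]},
  {"hand": 0.5,"offset": [0,0,0],"rotation": [0,0,0]},
  {"hand": 0.5,"offset": [0,0,0],"rotation": [0,0,0]},
])

```text
t: 5.55
position: [447.9, 314.6, 6.0]
tcp_rot: [180.0, 0.0, 6.2]
force: [-0.3, -0.3, -0.4]
gripper_width: 0.214
```

Run:
```python
from h import *
import cv2
w=robot.camera("wrist")
cv2.imwrite("pics/w4z.png",cv2.resize(w[0:200,220:420],None,fx=3,fy=3,interpolation=cv2.INTER_CUBIC))
```

```text
(no output)
```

View pics/w4z.png

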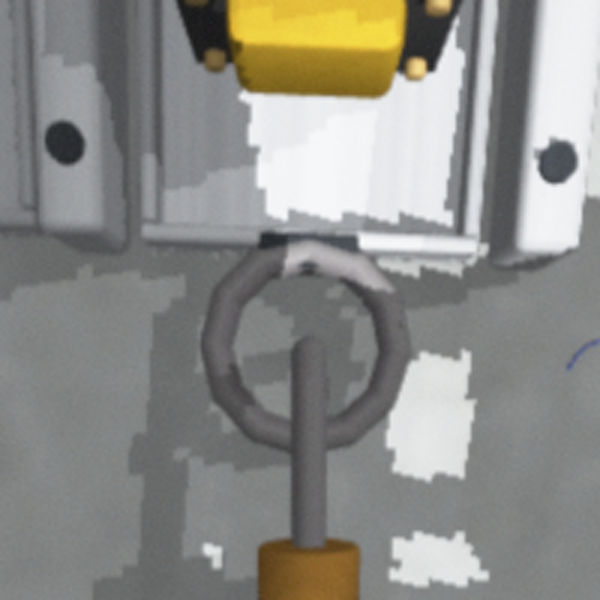

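The tip is inside the ring (bend at (323,114), ring around it). Now dragging along the dock axis.

move_arm([
  {"hand": 0.5,"offset": [-0.3,-0.02,0],"rotation": [0,0,0]},
  {"hand": 0.5,"offset": [-0.3,-0.02,0],"rotation": [0,0,0]},
  {"hand": 0.5,"offset": [-0.3,-0.02,0],"rotation": [0,0,0]},
  {"hand": 0.5,"offset": [-0.3,-0.02,0],"rotation": [0,0,0]},
  {"hand": 0.5,"offset": [-0.5,-0.035,0],"rotation": [0,0,0]},
  {"hand": 0.5,"offset": [-0.5,-0.035,0],"rotation": [0,0,0]},
  {"hand": 0.5,"offset": [-0.5,-0.035,0],"rotation": [0,0,0]},
  {"hand": 0.5,"offset": [-0.5,-0.035,0],"rotation": [0,0,0]},
  {"hand": 0.5,"offset": [-0.5,-0.035,0],"rotation": [0,0,0]},
  {"hand": 0.5,"offset": [-0.5,-0.035,0],"rotation": [0,0,0]},
  {"hand": 0.5,"offset": [-0.5,-0.035,0],"rotation": [0,0,0]},
  {"hand": 0.5,"offset": [0,0,0],"rotation": [0,0,0]},
])

```text
t: 6.6
position: [399.3, 311.4, 6.1]
tcp_rot: [-180.0, 0.1, 6.3]
force: [0.7, -1.2, -1.8]
gripper_width: 0.213
```

Run:
```python
from h import *
import cv2
s=robot.read_state();print(s["joints"])
w=robot.camera("wrist")
cv2.imwrite("pics/w5.png",w)
```

```text
[-58.21928309  42.33331874  20.78011863 129.43413355 -54.31659942
  17.18245483 -73.19927124]
```

View pics/w5.png

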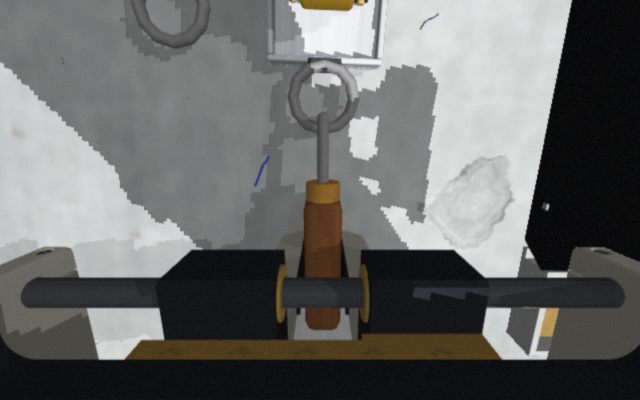

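The tray follows: its ring is now at (323,97) with the tip at the ring's front edge. Joint 6 (17°) and joint 5 (−54°) are getting near their limits. I'll swing the handle about the tip while dragging and watch the joints.

move_arm([
  {"hand": 0.5,"offset": [-0.35,-0.28,0],"rotation": [0,0,2]},
  {"hand": 0.5,"offset": [-0.35,-0.28,0],"rotation": [0,0,2]},
  {"hand": 0.5,"offset": [-0.35,-0.28,0],"rotation": [0,0,2]},
  {"hand": 0.5,"offset": [-0.35,-0.28,0],"rotation": [0,0,2]},
  {"hand": 0.5,"offset": [-0.35,-0.28,0],"rotation": [0,0,2]},
  {"hand": 0.5,"offset": [0,0,0],"rotation": [0,0,0]},
])

```text
t: 7.15
position: [382.6, 296.8, 6.1]
tcp_rot: [180.0, 0.1, 16.3]
force: [-1.0, -0.1, -1.5]
gripper_width: 0.214
```

Run:
```python
from h import *
s=robot.read_state();print(s["joints"],s["position"],s["tcp_rot"])
```

```text
[-55.02139542  40.99201648  15.5736827  132.08298984 -52.0343828
  12.94924064 -65.51772997] [382.63168791 296.84976509   6.09649748] [1.79998656e+02 7.45346245e-02 1.62951485e+01]
```

move_arm([
  {"hand": 0.5,"offset": [-0.05,-0.66,0],"rotation": [0,0,5]},
  {"hand": 0.5,"offset": [0.01,-0.64,0],"rotation": [0,0,5]},
  {"hand": 0.5,"offset": [0.06,-0.61,0],"rotation": [0,0,5]},
  {"hand": 0.5,"offset": [0.11,-0.58,0],"rotation": [0,0,5]},
  {"hand": 0.5,"offset": [0.16,-0.54,0],"rotation": [0,0,5]},
  {"hand": 0.5,"offset": [0,0,0],"rotation": [0,0,0]},
])

```text
t: 7.65
position: [386.5, 266.1, 6.1]
tcp_rot: [180.0, 0.0, 41.3]
force: [-1.0, -0.7, -0.1]
gripper_width: 0.21
```

Run:
```python
from h import *
import cv2
s=robot.read_state();print(s["joints"],s["position"],s["tcp_rot"])
cv2.imwrite("pics/w6.png",robot.camera("wrist"))
```

```text
[-47.73766267  39.92883399   9.16670308 133.76474266 -41.29027469
   8.9068698  -48.42760782] [386.5292679  266.14399795   6.09977217] [1.79995810e+02 4.72500281e-02 4.13051444e+01]
```

View pics/w6.png

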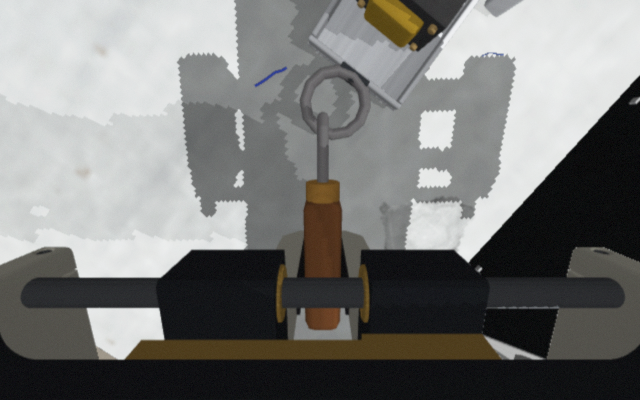

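Joint 6 is at 8.9°, but a larger yaw increases the reach radius. I'll check clearance to the iron stand on the right before swinging further.

Run:
```python
from h import *
import cv2
np.set_printoptions(precision=0,suppress=True)
for p in[(411,143),(418,190),(424,235),(428,272),(383,225),(395,210),(410,240)]: print(p,ray("top",p,0),ray("top",p,60))
im=cv2.imread("pics/top0.png");cv2.imwrite("pics/st.png",cv2.resize(im[130:300,340:500],None,fx=3.5,fy=3.5))
im=cv2.imread("pics/side0.png");cv2.imwrite("pics/st2.png",cv2.resize(im[150:350,170:430],None,fx=3,fy=3))
```

```text
(411, 143) [589. 193.   0.] [575. 204.  60.]
(418, 190) [501. 182.   0.] [494. 194.  60.]
(424, 235) [420. 173.   0.] [418. 185.  60.]
(428, 272) [353. 167.   0.] [356. 180.  60.]
(383, 225) [438. 247.   0.] [435. 254.  60.]
(395, 210) [465. 225.   0.] [460. 233.  60.]
(410, 240) [411. 199.   0.] [409. 209.  60.]
```

View pics/st.png

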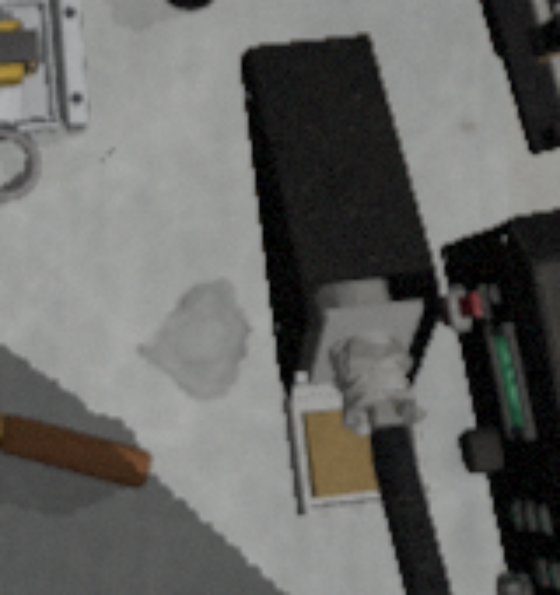

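View pics/st2.png

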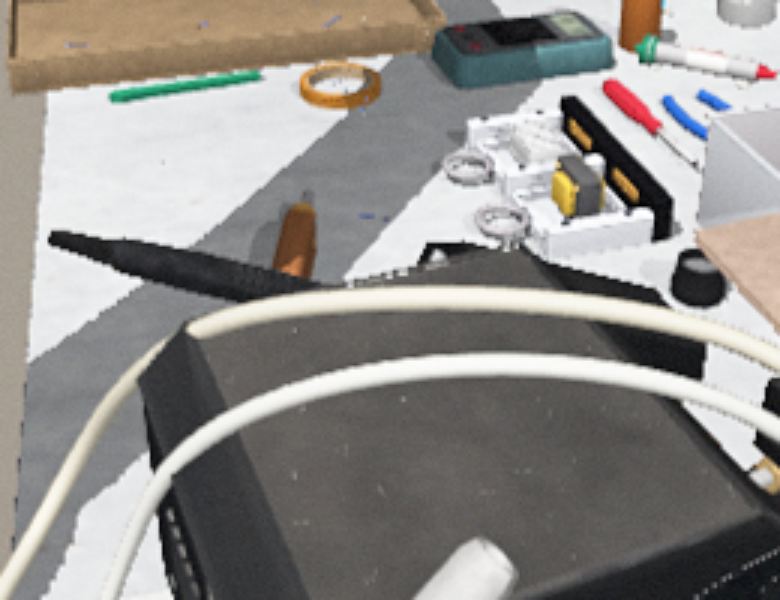

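The stand is about 75 mm tall with its left edge at y≈190, so swinging further would bring the gripper body near the iron. I'll swing back to about yaw 16 and pull the last few centimetres from there.

move_arm([
  {"hand": 0.5,"offset": [-0.51,0.52,0],"rotation": [0,0,-5]},
  {"hand": 0.5,"offset": [-0.46,0.55,0],"rotation": [0,0,-5]},
  {"hand": 0.5,"offset": [-0.41,0.58,0],"rotation": [0,0,-5]},
  {"hand": 0.5,"offset": [-0.36,0.61,0],"rotation": [0,0,-5]},
  {"hand": 0.5,"offset": [-0.31,0.63,0],"rotation": [0,0,-5]},
  {"hand": 0.5,"offset": [0,0,0],"rotation": [0,0,0]},
])

```text
t: 8.2
position: [365.1, 298.1, 5.9]
tcp_rot: [-180.0, 0.0, 15.9]
force: [0.6, 0.7, -1.5]
gripper_width: 0.211
```

Run:
```python
from h import *
import cv2
s=robot.read_state();print(s["joints"],s["position"],s["tcp_rot"])
cv2.imwrite("pics/w7.png",robot.camera("wrist"))
t=robot.camera("top");cv2.imwrite("pics/t7.png",cv2.resize(t[90:250,240:440],None,fx=3.7,fy=3.7,interpolation=cv2.INTER_CUBIC))
```

```text
[-55.46992152  40.54393688  13.82317183 133.75198746 -54.31596377
  11.07520992 -65.13724671] [365.07375476 298.08675333   5.9236401 ] [-1.79953820e+02  2.89769097e-03  1.59409771e+01]
```

View pics/w7.png

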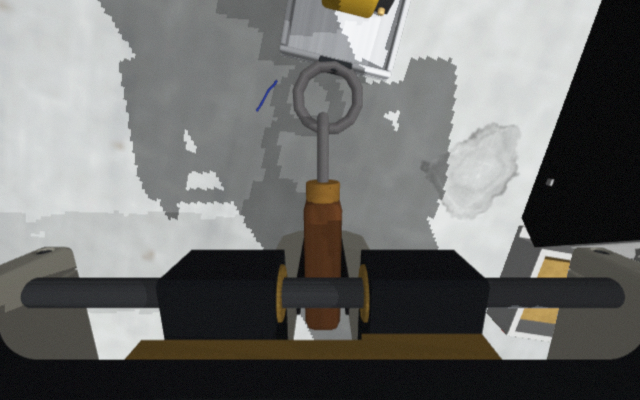

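View pics/t7.png

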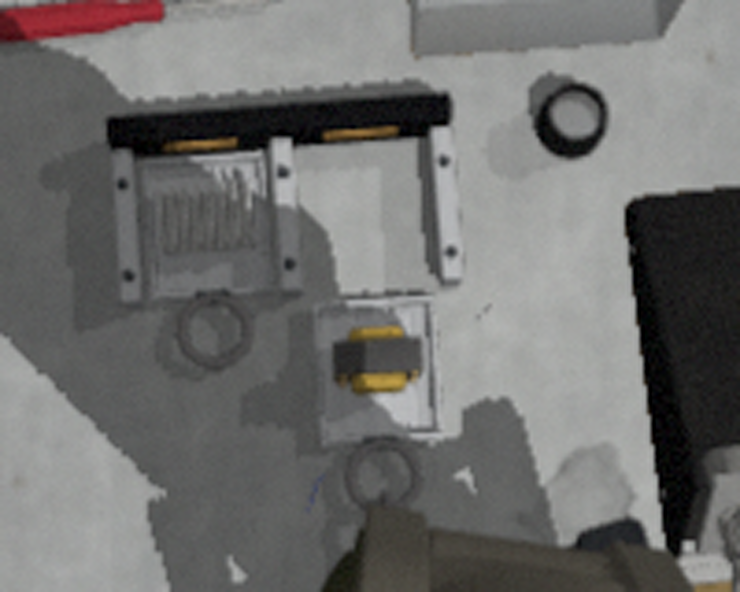

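move_arm([
  {"hand": 0.5,"offset": [-0.3,0,0],"rotation": [0,0,0]},
  {"hand": 0.5,"offset": [-0.3,0.0,0],"rotation": [0,0,0]},
  {"hand": 0.5,"offset": [-0.3,0.0,0],"rotation": [0,0,0]},
  {"hand": 0.5,"offset": [-0.3,0,0],"rotation": [0,0,0]},
  {"hand": 0.5,"offset": [-0.2,0,0],"rotation": [0,0,0]},
  {"hand": 0.5,"offset": [0,0,0],"rotation": [0,0,0]},
])

```text
t: 8.8
position: [351.2, 295.9, 6.2]
tcp_rot: [-180.0, 0.0, 16.2]
force: [0.3, -0.0, -1.2]
gripper_width: 0.211
```

Run:
```python
from h import *
import cv2
np.set_printoptions(precision=1,suppress=True)
s=robot.read_state();print(s["joints"],s["position"],s["tcp_rot"])
t=robot.camera("top");cv2.imwrite("pics/top8.png",t);cv2.imwrite("pics/t8.png",cv2.resize(t[120:250,270:420],None,fx=4.5,fy=4.5,interpolation=cv2.INTER_CUBIC))
w=robot.camera("wrist");cv2.imwrite("pics/w8.png",w)
```

```text
[-55.2  40.1  11.8 135.2 -55.1   9.3 -65.1] [351.2 295.9   6.2] [-180.     0.    16.2]
```

View pics/t8.png

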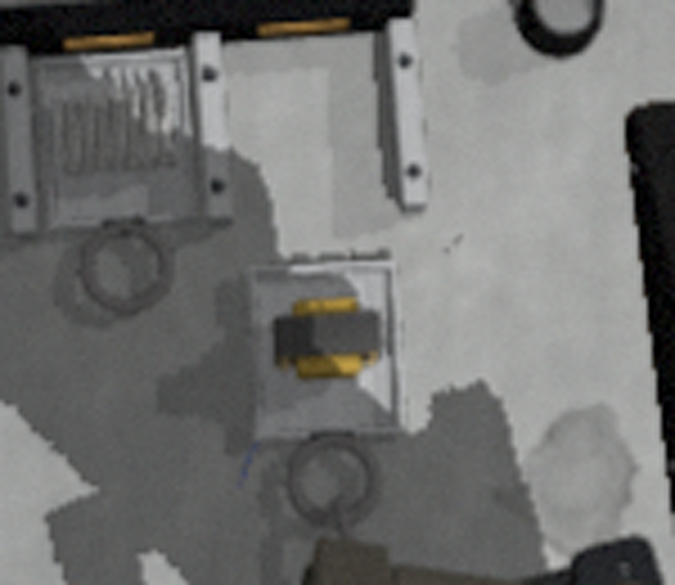

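View pics/w8.png

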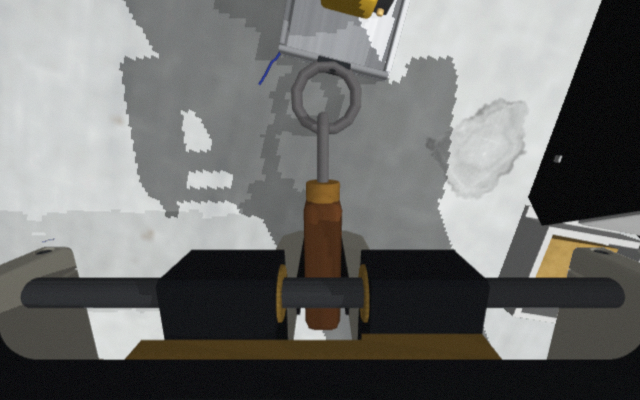

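The tray is out with a visible gap behind it: its rear rim is at about row 265 of the zoom and the rail ends are at about 210–225. I'll quantify that.

Run:
```python
from h import *
np.set_printoptions(precision=1,suppress=True)
g=lambda x,y:(270+(x+.5)/4.5-.5,120+(y+.5)/4.5-.5)
c=[ray("top",g(*p),12) for p in[(250,268),(392,264),(258,440),(402,434)]]
for p in c:print(p)
o=np.mean(c,0);r=ray("top",g(330,479),13);print("origin",o,"ring",r,"ring+52",r[:2]+52*(o-r)[:2]/np.linalg.norm((o-r)[:2]))
e=np.array([ray("top",g(*p),24)[:2] for p in[(14,90),(22,200),(209,74),(217,186),(404,61),(414,172)]]);m=e.mean(0);a=np.radians(4.1);X=np.array([np.cos(a),np.sin(a)])
print("dock",m,"tray dock-x",(o[:2]-m)@X,(r[:2]-m)@X+52)
print("tail gap", [(p[:2]-m)@X for p in c])
```

```text
[519.9 351.4  12. ]
[521.4 294.5  12. ]
[450.8 348.3  12. ]
[453.1 291.1  12. ]
origin [486.3 321.3  12. ] ring [435.2 319.8  13. ] ring+52 [487.2 321.4]
dock [573.4 365.9] tray dock-x -90.069015265635 -89.12673368733755
tail gap [np.float64(-54.433409691581126), np.float64(-56.98480095933433), np.float64(-123.534939017825), np.float64(-125.32291139379966)]
```

move_arm([
  {"hand": 0.5,"offset": [0.3,0.05,0],"rotation": [0,0,0]},
  {"hand": 0.5,"offset": [0.3,0.05,0],"rotation": [0,0,0]},
  {"hand": 0.5,"offset": [0.3,0.05,0],"rotation": [0,0,0]},
  {"hand": 0.5,"offset": [0,0,0],"rotation": [0,0,0]},
  {"hand": 0.5,"offset": [0,0,0.5],"rotation": [0,0,0]},
  {"hand": 0.5,"offset": [0,0,0.8],"rotation": [0,0,0]},
  {"hand": 0.5,"offset": [0,0,1],"rotation": [0,0,0]},
  {"hand": 0.5,"offset": [0,0,1],"rotation": [0,0,0]},
  {"hand": 0.5,"offset": [0,0,1],"rotation": [0,0,0]},
  {"hand": 0.5,"offset": [0,0,1],"rotation": [0,0,0]},
  {"hand": 0.5,"offset": [0,0,0.7],"rotation": [0,0,0]},
  {"hand": 0.5,"offset": [0,0,0],"rotation": [0,0,0]},
])

```text
t: 9.9
position: [360.8, 298.0, 67.3]
tcp_rot: [-180.0, -0.1, 16.3]
force: [0.6, 0.4, -1.0]
gripper_width: 0.213
```

Run:
```python
from h import *
import cv2
s=robot.read_state();print(s["joints"])
w=robot.camera("wrist");cv2.imwrite("pics/w9.png",w)
```

```text
[-64.78230785  35.10562937  26.89392709 133.23023298 -46.92312076
  20.87813786 -71.03959965]
```

View pics/w9.png

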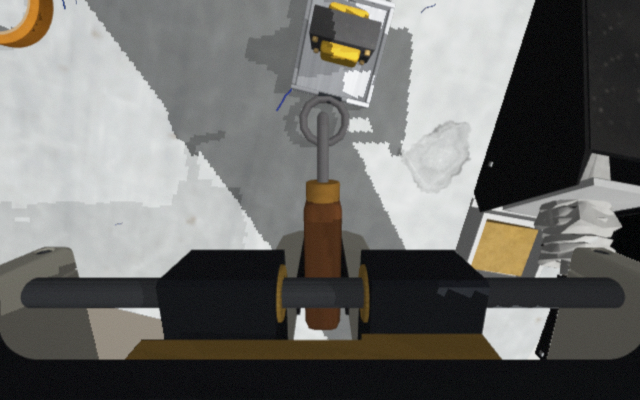

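The hook is free above the ring, which has stayed put on the bench. Next I'll carry it to open bench on the left.

move_arm([
  {"hand": 0.5,"offset": [0.3,1.0,0],"rotation": [0,0,5.4]},
  {"hand": 0.5,"offset": [0.3,1.0,0],"rotation": [0,0,5.4]},
  {"hand": 0.5,"offset": [0.3,1.0,0],"rotation": [0,0,5.4]},
  {"hand": 0.5,"offset": [0.3,1.0,0],"rotation": [0,0,5.4]},
  {"hand": 0.5,"offset": [0.3,1.0,0],"rotation": [0,0,5.4]},
  {"hand": 0.5,"offset": [0.3,1.0,0],"rotation": [0,0,5.4]},
  {"hand": 0.5,"offset": [0.3,1.0,0],"rotation": [0,0,5.4]},
  {"hand": 0.5,"offset": [0.3,1.0,0],"rotation": [0,0,5.4]},
  {"hand": 0.5,"offset": [0.3,1.0,0],"rotation": [0,0,5.4]},
  {"hand": 0.5,"offset": [0.3,1.0,0],"rotation": [0,0,5.4]},
  {"hand": 0.5,"offset": [0,0,-1.5],"rotation": [0,0,0]},
  {"hand": 0.5,"offset": [0,0,-1.5],"rotation": [0,0,0]},
  {"hand": 0.5,"offset": [0,0,-1.5],"rotation": [0,0,0]},
  {"hand": 0.5,"offset": [0,0,-0.8],"rotation": [0,0,0]},
  {"hand": 0.5,"offset": [0,0,-0.5],"rotation": [0,0,0]},
  {"hand": 0.5,"offset": [0,0,0],"rotation": [0,0,0]},
  {"hand": 0.5,"offset": [0,0,0],"rotation": [0,0,0]},
])

```text
t: 11.37
position: [390.8, 397.4, 8.1]
tcp_rot: [-180.0, 0.0, 70.2]
force: [0.9, 0.5, -1.9]
gripper_width: 0.217
```

move_arm([
  {"hand": 0.5,"offset": [0,0,-0.15],"rotation": [0,0,0]},
  {"hand": 0.5,"offset": [0,0,-0.1],"rotation": [0,0,0]},
  {"hand": 0.5,"offset": [0,0,-0.1],"rotation": [0,0,0]},
  {"hand": 0.5,"offset": [0,0,0],"rotation": [0,0,0]},
  {"hand": 0.5,"offset": [0,0,0],"rotation": [0,0,0]},
])

```text
t: 11.78
position: [390.8, 397.7, 4.8]
tcp_rot: [180.0, -0.0, 70.2]
force: [-0.1, -0.3, 0.2]
gripper_width: 0.214
```

Force moved from −1.9 N to about 0, so the bench is now taking the tool's weight. Opening slightly, then rising.

move_arm([
  {"hand": 3,"offset": [0,0,0],"rotation": [0,0,0]},
  {"hand": 4,"offset": [0,0,0],"rotation": [0,0,0]},
  {"hand": 5,"offset": [0,0,0],"rotation": [0,0,0]},
  {"hand": 5,"offset": [0,0,0],"rotation": [0,0,0]},
  {"hand": 5,"offset": [0,0,0],"rotation": [0,0,0]},
  {"hand": 5,"offset": [0,0,0.5],"rotation": [0,0,0]},
  {"hand": 5,"offset": [0,0,1],"rotation": [0,0,0]},
  {"hand": 5,"offset": [0,0,2],"rotation": [0,0,0]},
  {"hand": 5,"offset": [0,0,2],"rotation": [0,0,0]},
  {"hand": 5,"offset": [0,0,2.5],"rotation": [0,0,0]},
  {"hand": 5,"offset": [0,0,2.5],"rotation": [0,0,0]},
  {"hand": 5,"offset": [0,0,2.5],"rotation": [0,0,0]},
  {"hand": 5,"offset": [0,1,2],"rotation": [0,0,0]},
  {"hand": 5,"offset": [0,2.5,0],"rotation": [0,0,0]},
  {"hand": 5,"offset": [0,2.5,0],"rotation": [0,0,0]},
  {"hand": 5,"offset": [0,2.5,0],"rotation": [0,0,0]},
  {"hand": 5,"offset": [0,2.5,0],"rotation": [0,0,0]},
  {"hand": 5,"offset": [0,2.5,0],"rotation": [0,0,0]},
  {"hand": 5,"offset": [0,2.5,0],"rotation": [0,0,0]},
  {"hand": 5,"offset": [0,0,0],"rotation": [0,0,0]},
])

```text
t: 13.45
position: [389.0, 563.0, 155.2]
tcp_rot: [-180.0, -0.2, 70.5]
force: [-1.1, -0.2, -0.2]
gripper_width: 0.537
```

Run:
```python
from h import *
import cv2
t=robot.camera("top");cv2.imwrite("pics/top10.png",t)
cv2.imwrite("pics/t10.png",cv2.resize(t[110:290,220:420],None,fx=3.3,fy=3.3,interpolation=cv2.INTER_CUBIC))
cv2.imwrite("pics/s10.png",robot.camera("side"))
```

```text
(no output)
```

View pics/t10.png

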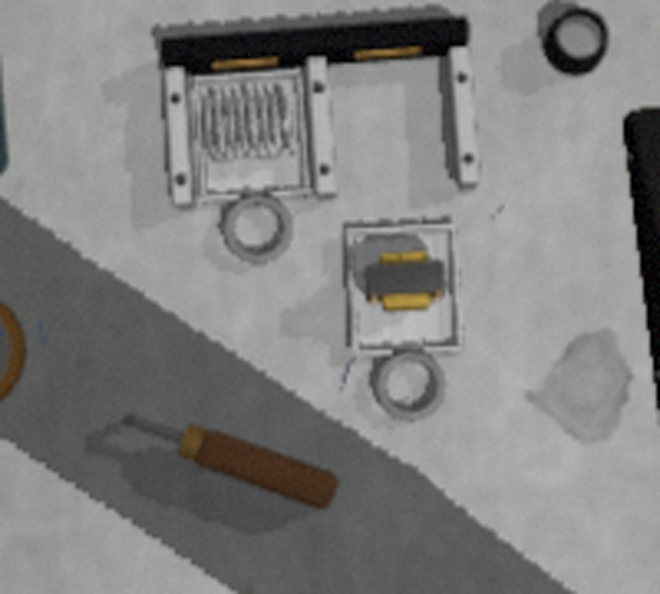

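View pics/s10.png

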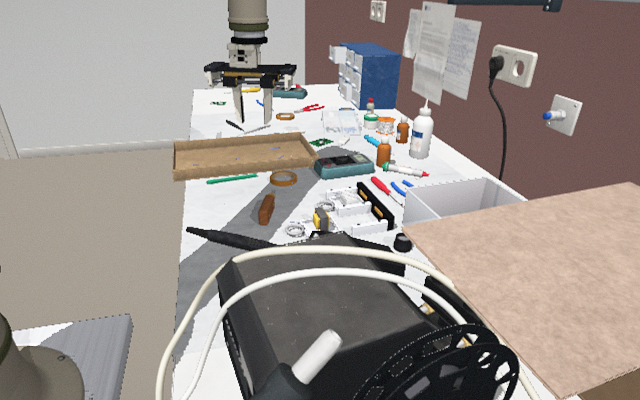

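The top view shows the transformer tray clear of the rails with its ring at (343.6,226.7). The heatsink ring is at (297.6,179.1), against (297.8,178.6) at the start. The tool stands on the bench well away from the tray. I'll do a last numeric check and then sign off.

Run:
```python
from h import *
g=lambda x,y:(220+(x+.5)/3.3-.5,110+(y+.5)/3.3-.5)
r=ray("top",g(408,385),13);h=ray("top",g(256,228),13);a=np.radians(4.1);X=np.array([np.cos(a),np.sin(a)]);m=np.array([573.4,365.9])
print(r,h,(r[:2]-m)@X+52,(h[:2]-m)@X+52, robot.read_state()["t"]); robot.sign_off()
```

```text
[434.77038525 319.20531026  13.        ] [520.5992084  401.78364229  13.        ] -89.61338245254501 1.8999258068535667 13.55
the job is handed in; nothing more can be done
```

The transformer tray is out of the dock and the job is handed in at 13.6 s. I gripped the hook tool by its wooden handle, lowered the tip into that tray's ring and dragged the tray straight out. I then unhooked and stood the tool on open bench to the left, and moved the arm away with the gripper empty.

**Last checks, from the top camera:**
- **Transformer tray:** its origin is at dock x ≈ −89.6 mm. The limit is −73 mm, so it is clear by about 16 mm.
- **Heatsink tray:** it is at dock x ≈ +2 mm, with its ring within about 1 mm of where it started.
- **Hook tool:** it is standing upright, clear of both trays.

**Disagreements and detours:**
- **Handle measurement:** the handle measured 82–87 mm long against the 76 mm stated, probably because of the ferrule. I positioned by the shank bend instead, and the tip landed in the ring.
- **Joint limits:** joint 6 dropped to about 9° (limit 6.04°) while dragging. I swung the handle to one side, then swung it back to stay clear of the soldering-iron stand. No force reading between moves was above about 2 N.

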